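# Hang the ring spanner on the tool board

### The arm

A 7-joint arm with a two-finger parallel gripper is mounted at the origin on the work surface. World frame = base frame: x ahead of the robot, y to its left, z up, the work surface at z = 0. Lengths are in mm, angles in degrees, forces in N, time in s.
With the tool pointing down it reaches from about 425 to 875 mm from the base axis. Payload 9.9 kg.
Tool frame: the origin (TCP) lies on the centre line of the jaws, within the pads' length; the fingertips stand 8 mm ahead of it and the grasp point (between the pads) lies 11 mm behind it; z points along the fingers, y is the line along which they close (so a half turn about z gives the same grasp; the last joint's range is limited). The gripper opens to 85 mm and grips with 20 to 120 N. Pads are 22 mm wide; open, the fingers measure 114 mm over their backs; the gripper's body (76 mm by 85 mm) begins 54 mm behind the grasp point. The pads swing forward as they close: fully open they stand 13 mm farther back than shut.
Start: joints at [-68.342, 32.985, 1.427, 82.34, -0.859, 64.687, -3.237], TCP at [300.747, 604.302, 239.289] pointing down, gripper open.
Joint ranges: [-157.87, 157.87], [-19.46, 123.44], [-87.15, 90], [11.01, 140.99], [-62.26, 242.26], [9.8, 113.94], [-161.44, 161.44]. Speed limits (degrees/s): [127.2, 127.2, 172.46, 172.46, 180, 180, 180].

### API

Orientations are given as a 3x3 rotation matrix whose columns are the frame's x, y, z axes.
In Python, from bench import robot gives the robot as it stands.
- The arm moves only by the tool play_rows, never from a script. Its argument "plan" is a list of rows, each a list of 5 numbers: the finger opening in mm, from 0 to 85.4, then the shift along the tool's x, y, z in mm, then the turn about the tool's z in rad. A call has 1 to 20 rows; each row shifts and turns the commanded pose from where the row before left it, along the tool's axes as they then stand; what a row does not reach is not made up. A row lasts 1/8 s, in which the tool goes at most 62.5 mm and 10.7 degrees, less where a joint would pass 70% of its speed; a pose out of reach is approached as far as the arm can. A call with a gripper value outside its range is refused whole. The fingers move at their own pace and stop on an object; the grip force is fixed at half the most. Time passes only in rows, so rows that do not move let the fingers close. It gives the time, the measured TCP pose, the force, the opening and the grip force at its end, in the units of the state.
- robot.get_state(): the state, without advancing time (a new reading comes with each control period).
- robot.capture(name): name is "scene" or "top"; returns the picture (384x512x3 uint8, red, green, blue); there is no depth.
- robot.camera_model(name): a dict with "fov_y" (degrees; the focal length in pixels is half the picture's height over the tangent of half this angle, whatever the lens; pixels are square), "cx", "cy" (the principal point, pixels), "rvec" (rotation vector, rad) and "tvec" (3), from world to camera coordinates, as OpenCV has them. Camera axes: x right, y down, z forward; pixel columns grow to the right and rows downward; lengths in mm; the calibration is good to about 2 mm. A picture is of the moment at which its call begins. camera_model takes no time and is no camera call.
- robot.close_job(): hands the job in; it is judged then, once.
Trained networks look in the newest picture that a camera, given by its name, has taken for a name from the list of things; names that differ only in an ending like _2 or _b are one class to them, and where a whole thing is asked for, a point or a joint stands for the part that bears it (a point fixed in the world has none). Each returns a list of dicts, best first, with "p" (0 to 1); they miss things now and then, are a little off and sometimes report something else, mostly with a low value. They report only what shows in the picture. A call takes as long as a camera call. They do not tell look-alikes from the thing itself.
- robot.silhouettes(name, camera): "pixels" (384x512 bool, what is visible of it) and "position" ([column, row] in pixels, amid what is visible of it).
- robot.place_of(name, camera): "position" ([column, row] in pixels: a listed point, or the origin of a listed thing).
The state is a dict: "clock": time; "joints": joint angles; "joint_velocities": joint speeds; "joint_efforts": joint torques, N m; "eef_pos": TCP position; "orientation": TCP orientation; "wrist_force": force on the tool from outside, world axes, zero at the start; "torque": the same for the moment, N m; "width": finger opening in mm; "gripper_force": force on a finger pad.
Only numpy, scipy, OpenCV 4.12 (cv2) and the standard library are available. Lean on these libraries where they do the work, as an engineer would, in place of code of your own. Each camera call takes 0.05 s, during which the arm holds its last target. There are 200 camera calls.

### The job

The work lamp is in the way over the sloping tool board: first swing its arm to either side until the lamp head is wholly clear of the board. Then hang the yellow-sleeved spanner by its ring on the board's free steel peg (it stands somewhere along its short slot: feel for it), gently pushed fully home so that it lies flat on the board with its handle hanging straight down the slope, and let go of it. Leave the lamp clear and do not disturb the other things on the bench.

Things in the scene. Friction and masses are not known exactly. Their poses are not given: they have to be found in the camera images.
- rack: Low wooden chest under the tool board, 200 (x) by 240 (y) by 82 mm high, fixed. Origin: centre of its underside. -x looks towards the robot, y runs along the board's width. It carries the board, whose face spans y -120 to +120 mm and rises from x = -95 mm, 92 mm above the bench, to x = +123 mm, 193 mm above the bench.
- board: Plywood board rising away from the robot at 25 degrees to the bench. Origin: middle of a level slot in its face, about 177 mm above the bench. z: square to the face, outwards; x: up the slope; y: level, left seen from the robot. Face: z = 0, x -200 to +40 mm, y -170 to +70 mm. At y = -110 mm a red putty knife hangs on a like peg, fixed, 8 mm thick, y -130 to -90 mm, x -167 to +14 mm.
- slot (a point): The board's origin again, with its axes. The free peg stands square to the face (along z) in this slot: plain steel, 12 mm in diameter, 40 mm long, tip edge broken by 1 mm. It is clamped firmly anywhere from 6 mm left to 6 mm right of this point (y), x = 0; where is not measured: look or feel for it (a ring held square meets the tip 40 mm off the face, or slides on).
- spanner: Steel ring spanner with a yellow sleeve, about 0.2 kg, 200 mm long, lying flat. Origin: under its middle, on the sleeve's underside, within 10 mm of the balance point; x points along it to the ring, z up. The sleeve, to grip, spans x -60 to +35 mm, is 24 mm wide (y) and 18 mm thick. The forked jaw ends at x = -104 mm, 35 mm wide. At the start the ring points away from the robot.
- ring (a point): Centre of the ring hole, 80 mm along x and 9 mm up from the spanner's origin; axes are the spanner's. Ring: 32 mm outside, hole 15 mm (3 mm more than the peg), 10 mm thick, centred in the sleeve's thickness (z 4 to 14 mm, like the jaw). Hung fully home, this point is 9 mm off the board's face.
- lamp_head (a point): Centre of the green lamp head, at the boom's height, 285 mm above the bench; shade 90 mm across, from 235 to 297 mm up. The level boom, 12 mm thick, turns about an upright column beyond the board: hinge axis 240 mm from this point along its +x axis. It starts roughly pointing at the robot, turns over 1 rad either way against friction of 0.25 N m (1 N at the head) and stays where it is left.
- lamp_knob (a point): Middle of the black upright knob on top of the lamp head, 20 mm in diameter, from 297 to 335 mm above the bench (this point is at 317 mm): push or pinch it to swing the boom.
- screwdriver: Bystander, loose: orange-handled screwdriver, 190 mm long, lying flat; it and the spanner lie either side of the tool board, and which is on which side varies. Origin: in its underside. Leave it alone.
- tape: Bystander, loose: yellow and black tape measure, 66 x 36 x 60 mm high, standing on the bench to the right of and beyond the board. Origin: centre of its underside. Leave it alone.
- jar: Bystander, loose: glass jar with a red lid, 68 mm across, 95 mm high, far right. Origin: centre of its underside. Leave it alone.
- offcut: Bystander, loose: pale wooden block 120 x 70 x 35 mm high, beyond and left of the board. Origin: centre of its underside. Leave it alone.
- carton: Bystander, loose: blue box 100 x 75 x 60 mm high, far left. Origin: centre of its underside. Leave it alone.
- torch: Bystander, loose: black torch standing on end, 125 mm high, 40 mm across its head, far right. Origin: centre of its underside. Leave it alone.
Mind the look-alikes: they are no part of the job. There is more than one size of the spanner; the job needs the larger.

How it is judged (in metres and radians):
On the way, in this order (a step that is already met when the one before it is completed fails the run):
1. the lamp head is swung wholly clear of the tool board, to either side ((y of lamp_head in the frame of rack above 0.16 m or y of lamp_head in the frame of rack below -0.16 m) and not (x of ring in the frame of board between -0.006 and 0.006 m and y of ring in the frame of board between -0.01 and 0.01 m and z of ring in the frame of board between 0.002 and 0.015 m)), for 0.2 s.
2. the spanner's ring is on the free peg, fully home, handle down the slope, the lamp still clear (x of ring in the frame of board between -0.006 and 0.006 m and y of ring in the frame of board between -0.01 and 0.01 m and z of ring in the frame of board between 0.002 and 0.015 m and x of spanner in the frame of board below -0.069 m and angle between the z axis of spanner and the z axis of board, either way round below 0.15 rad and (y of lamp_head in the frame of rack above 0.16 m or y of lamp_head in the frame of rack below -0.16 m)), for 0.2 s.
At the end, for the whole second after the job is handed in: Ring centre within 6 mm of the free peg's axis (each way) and at most 15 mm off the board; spanner flat on the board (0.15 rad), handle down the slope (about 30 degrees), at rest. Lamp head's centre at least 160 mm sideways of the rack's middle, boom still (all of step 2 and linear speed of spanner below 0.02 m/s); the robot touches nothing.
It fails at once if the spanner is pressed or dropped hard on the board or its peg (more than 60 N) (contact force between spanner and rack above 60 N).
It fails at once if a bystander is disturbed (moved more than 30 mm) (distance of any of screwdriver, tape, jar, offcut, carton, torch from where it was at the start of the episode above 0.03 m).
It also fails if it takes over 72 s, if anything falls off the work surface, if the arm or the gripper's body presses on something with over 40 N, if the wrist force passes 120 N, or if a joint passes its speed limit or range.

## Working session

There is one attempt and no reset: what is moved stays moved. The work goes in short steps, Python scripts to look and compute and a tool call to move; the robot and the scene stay as the last step left them, time stands still between calls to the robot, and variables do not carry over. Pictures are saved under pics/ and viewed, at most 10 in all, crops included, and the job is handed in when it is done.

Besides the shell and the picture viewer there is one more tool, called after "Emit:" by a JSON object that holds its "name" and its "arguments", one argument or row to a line. play_rows: Moves the arm, as the interface text tells. Its arguments: {"type":"object","properties":{"plan":{"type":"array","items":{"type":"array","items":{"type":"number"}}}},"required":["plan"]}

```bash
ls; mkdir -p pics; python3 - <<'E'
from bench import robot
import cv2,numpy as np
s=robot.get_state(); print({k:np.round(v,3).tolist() for k,v in s.items()})
ims=[]
for c in ("scene","top"):
    im=robot.capture(c); cv2.imwrite(f"pics/{c}0.png",im[:,:,::-1]); print(c,robot.camera_model(c))
    for n in ["rack","slot","spanner","ring","lamp_head","lamp_knob","screwdriver","tape","jar","offcut","carton","torch","board"]:
        try: print(c,n,[(np.round(d["position"],1).tolist(),round(d["p"],2)) for d in robot.place_of(n,c)[:4]])
        except Exception as e: print(n,e)
E
```

```text
pics
{'clock': 0.0, 'joints': [-68.341, 33.033, 1.424, 82.388, -0.858, 64.687, -3.236], 'joint_velocities': [-0.051, -0.047, 0.016, 0.08, -0.13, 0.053, -0.05], 'joint_efforts': [-0.0, -76.575, 2.25, -28.597, 0.015, 0.013, -0.0], 'eef_pos': [300.57, 603.879, 238.426], 'orientation': [[-0.895, 0.446, -0.001], [0.446, 0.895, -0.002], [-0.0, -0.002, -1.0]], 'wrist_force': [-0.211, 0.441, -0.09], 'torque': [0.023, 0.055, 0.002], 'gripper_force': 0.0, 'width': 85.541}
scene {'fov_y': 56.57064939725016, 'cx': 254.03201317357068, 'cy': 188.9023124388949, 'rvec': array([ 2.21094636,  0.58593622, -0.24659152]), 'tvec': array([-469.28909245,  -39.67241664, 1587.12202403])}
scene rack [([271.4, 228.4], 0.91)]
scene slot [([298.4, 198.3], 0.88)]
scene spanner [([273.7, 169.9], 0.63), ([239.9, 181.2], 0.58)]
scene ring [([284.3, 179.0], 0.57), ([232.3, 171.4], 0.53)]
scene lamp_head [([268.9, 171.3], 0.79), ([275.2, 172.1], 0.73)]
scene lamp_knob [([271.1, 165.3], 0.79), ([273.1, 230.2], 0.59)]
scene screwdriver [([194.1, 263.8], 0.73)]
scene tape [([256.5, 305.8], 0.55), ([191.5, 267.4], 0.34)]
s
[... 320 characters left out ...]
9, -2.1314022 ,  0.22313159]), 'tvec': array([ -17.33660167,  580.7749787 , 1260.53898735])}
top rack [([253.3, 189.6], 0.65)]
top slot [([238.4, 150.9], 0.85)]
top spanner [([157.3, 237.6], 0.68), ([191.4, 265.4], 0.47), ([165.9, 216.2], 0.29)]
top ring [([169.0, 214.7], 0.6), ([180.2, 275.3], 0.5)]
top lamp_head [([253.1, 168.9], 0.63), ([253.9, 165.5], 0.63)]
top lamp_knob [([251.7, 168.2], 0.56)]
top screwdriver [([330.7, 233.7], 0.55)]
top tape [([335.2, 156.3], 0.82)]
top jar [([374.7, 179.2], 0.93)]
top offcut [([170.5, 158.8], 0.9), ([407.8, 224.4], 0.18)]
top carton [([251.3, 168.1], 0.74), ([110.1, 207.3], 0.56)]
top torch [([403.1, 222.0], 0.56)]
top board [([241.3, 152.6], 0.57)]
```

```bash
cat > h.py <<'E'
import numpy as np,cv2
from bench import robot
def cam(c):
    m=robot.camera_model(c); f=192/np.tan(np.radians(m["fov_y"]/2))
    K=np.array([[f,0,m["cx"]],[0,f,m["cy"]],[0,0,1]]); R=cv2.Rodrigues(np.array(m["rvec"]))[0]
    return K,R,np.array(m["tvec"])
def ray(c,p):
    K,R,t=cam(c); d=R.T@np.linalg.inv(K)@np.array([p[0],p[1],1.]); return -R.T@t,d
def atz(c,p,z):
    o,d=ray(c,p); return o+d*(z-o[2])/d[2]
def tri(p,q,c1="scene",c2="top"):
    o1,d1=ray(c1,p);o2,d2=ray(c2,q); A=np.c_[d1,-d2]; s=np.linalg.lstsq(A,o2-o1,rcond=None)[0]
    a,b=o1+s[0]*d1,o2+s[1]*d2; return (a+b)/2,np.linalg.norm(a-b)
def proj(c,P):
    K,R,t=cam(c); q=(K@(R@np.atleast_2d(P).T+t[:,None])).T; return q[:,:2]/q[:,2:]
E
python3 - <<'E'
from h import *
np.set_printoptions(precision=1,suppress=True)
print("slot",tri((298.4,198.3),(238.4,150.9)))
print("knob",tri((271.1,165.3),(251.7,168.2)), atz("top",(251.7,168.2),317),atz("scene",(271.1,165.3),317))
print("head",tri((268.9,171.3),(253.1,168.9)))
print("rack",tri((271.4,228.4),(253.3,189.6)))
print("sp1",tri((273.7,169.9),(157.3,237.6)),"sp2",tri((239.9,181.2),(191.4,265.4)))
for p in [(157.3,237.6),(191.4,265.4)]: print(atz("top",p,0))
for p in [(169,214.7),(180.2,275.3)]: print("ring",atz("top",p,9))
for p in [(330.7,233.7),(335.2,156.3),(374.7,179.2),(170.5,158.8),(403.1,222),(110.1,207.3)]: print(atz("top",p,0))
t=cv2.imread("pics/top0.png"); cv2.imwrite("pics/v1.png",cv2.resize(t[100:320,80:430],None,fx=2.28,fy=2.28,interpolation=cv2.INTER_CUBIC))
t=cv2.imread("pics/scene0.png"); cv2.imwrite("pics/v2.png",cv2.resize(t[110:350,120:440],None,fx=2.5,fy=2.5,interpolation=cv2.INTER_CUBIC))
E
```

```text
slot (array([694. ,  36.2, 178.1]), np.float64(4.965385495698955))
knob (array([599.6,  -6.7, 312.3]), np.float64(1.6205569836632379)) [599.   -6.3 317. ] [601.8 -13.1 317. ]
head (array([599.8, -12.4, 292.7]), np.float64(9.440986620279942))
rack (array([610.5,  -2.2,  14.6]), np.float64(6.589343379337022))
sp1 (array([451. , 330. ,  13.2]), np.float64(9.615377360293312)) sp2 (array([349.7, 211.4, -10.2]), np.float64(5.254342151689666))
[448.5 330.5   0. ]
[351.4 211.2   0. ]
ring [526.1 290.2   9. ]
ring [319.1 246.7   9. ]
[ 449.  -268.4    0. ]
[ 727.7 -301.     0. ]
[ 639.5 -436.2    0. ]
[731.5 292.6   0. ]
[ 484.2 -522.1    0. ]
[558.5 500.    0. ]
```

View pics/v1.png

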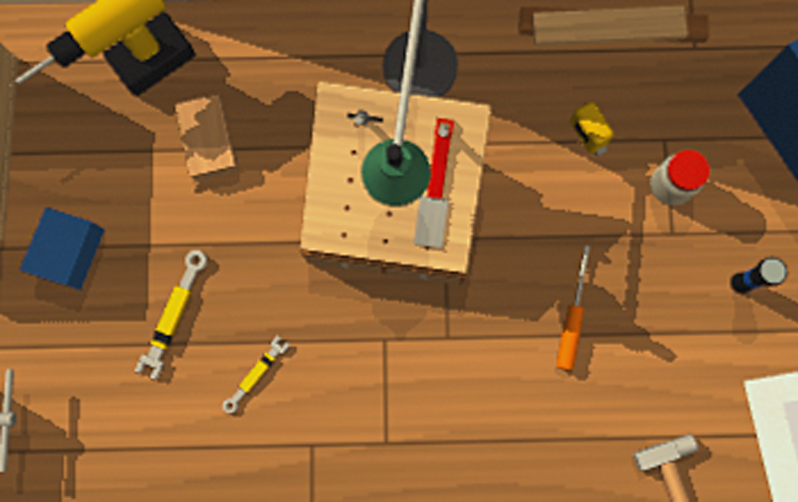

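View pics/v2.png

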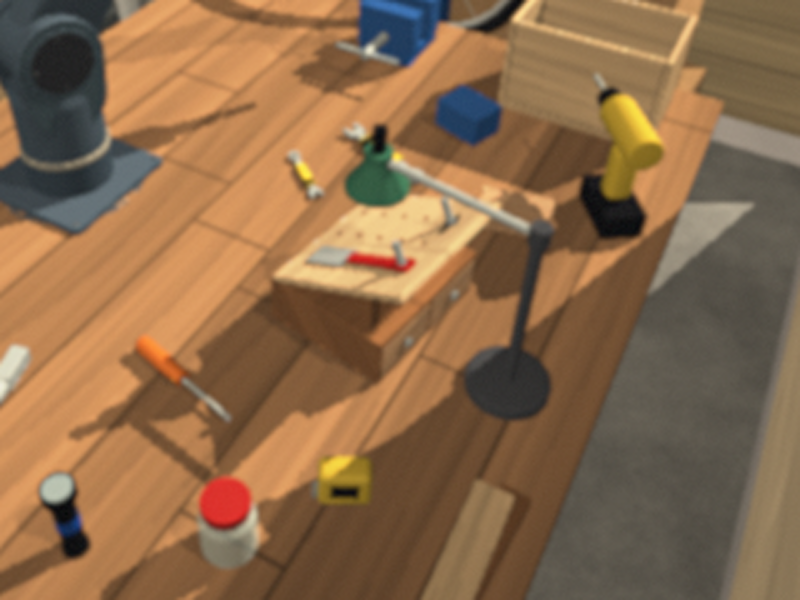

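The top view shows the larger spanner at full-picture pixel (157,238), ring up-right at (166,214). The smaller look-alike is at (191,265), with its ring towards the robot. The screwdriver is at (331,234) and the lamp knob at (252,168). The free peg and slot are at about (239,151), and the knife is right of it.

Candidates for the spanner are top px (157,238), about 200 mm long, and top px (191,265), about 115 mm long. I choose the first: it is larger and its ring points away from the robot. Next I fit the rack and spanner and check them in a close crop.

```bash
cat >> h.py <<'E'
a25=np.radians(25)
def rack2w(p,P):  # p = x,y,yaw
    c,s=np.cos(p[2]),np.sin(p[2]); P=np.atleast_2d(P)
    return np.c_[p[0]+c*P[:,0]-s*P[:,1],p[1]+s*P[:,0]+c*P[:,1],P[:,2]]
def board2rack(P):
    P=np.atleast_2d(P); o=np.array([123-40*np.cos(a25),50,193-40*np.sin(a25)])
    return o+np.c_[P[:,0]*np.cos(a25)-P[:,2]*np.sin(a25),P[:,1],P[:,0]*np.sin(a25)+P[:,2]*np.cos(a25)]
E
python3 - <<'E'
from h import *
from scipy.optimize import least_squares
np.set_printoptions(precision=1,suppress=True)
B=np.array([[40,70,0],[40,-170,0],[-200,-170,0],[-200,70,0.]])
t=np.array([[318,83],[491,105],[467,273],[302,250]])/2.28+[80,100]
s=np.array([[402,302],[275,278]])/2.5+[120,110]
f=lambda p: np.r_[(proj("top",rack2w(p,board2rack(B)))-t).ravel(),(proj("scene",rack2w(p,board2rack(B[[1,2]])))-s).ravel()]
r=least_squares(f,[610,0,0.]); p=r.x; print("rack",p,np.degrees(p[2]),r.fun.reshape(-1,2)); np.save("rack.npy",p)
print("slot",rack2w(p,board2rack([0,0,0])),"tip",rack2w(p,board2rack([0,0,40])))
# spanner from silhouette
out={}
for c in("top","scene"):
    robot.capture(c)
    for d in robot.silhouettes("spanner",c): print(c,d["p"],np.round(d["position"],1),d["pixels"].sum())
for d in robot.silhouettes("spanner","top"):
    v,u=np.nonzero(d["pixels"]); W=np.array([atz("top",(a,b),9) for a,b in zip(u,v)])[:,:2]
    c=W.mean(0); _,_,V=np.linalg.svd(W-c); ax=V[0]*np.sign(V[0][0]); q=(W-c)@ax; w=(W-c)@[-ax[1],ax[0]]
    print("cent",c,"ax",np.degrees(np.arctan2(ax[1],ax[0])),"ends",q.min(),q.max(),"mid",c+ax*(q.min()+q.max())/2,"w",w.min(),w.max())
im=cv2.imread("pics/top0.png")
big=cv2.resize(im[110:290,120:300],None,fx=3.3,fy=3.3,interpolation=cv2.INTER_CUBIC)
def dot(P,col):
    for q in proj("top",P): cv2.circle(big,tuple(int(x) for x in ((q+.5-[120,110])*3.3)),2,col,-1)
dot(rack2w(p,board2rack(B)),(255,0,0)); dot(rack2w(p,board2rack([[0,-12,0],[0,0,0],[0,12,0],[0,0,40]])),(0,0,255))
cv2.imwrite("pics/v3.png",big)
E
```

```text
rack [602.6  -4.1  -0.2] -8.662969847997415 [[-0.2 -0.7]
 [ 0.2 -1. ]
 [ 0.7 -1.1]
 [ 0.1 -0.4]
 [-0.6 -2.2]
 [-1.7 -0.9]]
slot [[695.9  32.3 176.1]] tip [[679.1  34.8 212.3]]
top 0.73 [257.7 170.5] 1078
top 0.68 [152.8 239.8] 450
top 0.53 [194.  262.4] 195
scene 0.45 [240.5 182.6] 85
scene 0.4 [265.8 160.1] 33
cent [736.4 -14.6] ax -8.345527732175796 ends -130.36405609206778 267.7614210556124 mid [804.3 -24.6] w -53.28084299762165 53.22653990117673
cent [443.  337.8] ax -22.51774820093462 ends -91.71493739140594 104.37811484119602 mid [448.9 335.3] w -19.806731469341468 18.84353792353913
cent [360.  205.7] ax -39.98313801348241 ends -66.8757851523389 52.35065552091942 mid [354.4 210.4] w -12.741477073584626 11.86470103597066
```

View pics/v3.png

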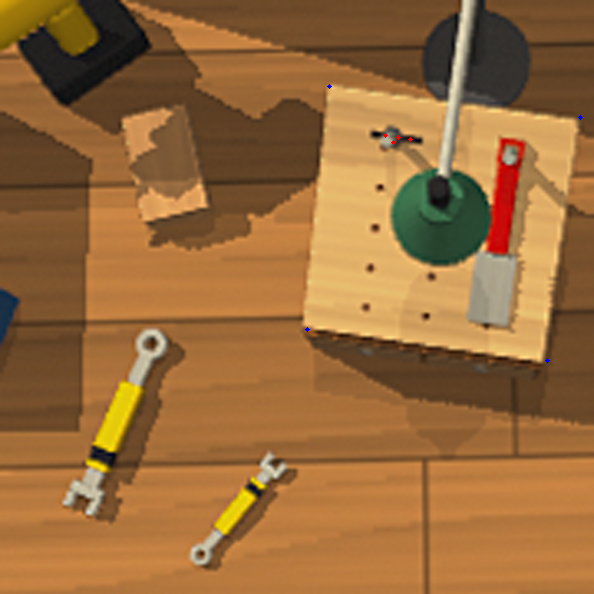

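```bash
python3 - <<'E'
from h import *
np.set_printoptions(precision=1,suppress=True)
a=atz("top",(261.4,110),285);b=atz("top",(255,161),285);print(a,b,np.degrees(np.arctan2(*(a-b)[1::-1])))
p=np.load("rack.npy"); K=np.array([599.6,-6.7,0])
im=cv2.imread("pics/top0.png"); hsv=cv2.cvtColor(im,cv2.COLOR_BGR2HSV)
# black knob top in top view: darkest blob near (252,168)
m=(hsv[:,:,2]<60); m[:155]=0;m[178:]=0;m[:,:240]=0;m[:,265:]=0
v,u=np.nonzero(m); print("knob px",u.min(),u.max(),v.min(),v.max(),u.mean(),v.mean(),atz("top",(u.mean(),v.mean()),322))
# spanner sleeve
m=((hsv[:,:,0]>22)&(hsv[:,:,0]<34)&(hsv[:,:,1]>170)&(hsv[:,:,2]>90)); m[:222]=0;m[258:]=0;m[:,:140]=0;m[:,172:]=0
v,u=np.nonzero(m); W=np.array([atz("top",q,14) for q in zip(u,v)])[:,:2];c=W.mean(0);V=np.linalg.svd(W-c)[2][0]; q=(W-c)@V
print("sleeve",len(u),c,np.degrees(np.arctan2(V[1],V[0])),q.min(),q.max())
big=cv2.resize(np.hstack([im[200:272,130:202],im[132:172,214:254].repeat(1,0) if 0 else cv2.resize(im[130:166,222:258],(72,72),interpolation=cv2.INTER_NEAREST)]),None,fx=5.5,fy=5.5,interpolation=cv2.INTER_NEAREST)
cv2.imwrite("pics/v4.png",big)
print(proj("top",rack2w(p,board2rack([[0,-12,0],[0,0,0],[0,12,0],[0,-6,40],[0,0,40],[0,6,40]]))))
E
```

```text
[784.1 -36.9 285. ] [629.2 -15.3 285. ] -7.90815876768728
knob px 250 264 164 177 253.47761194029852 168.71641791044777 [596.  -11.2 322. ]
sleeve 165 [447.7 336.2] 157.91736297560252 -41.89250552854033 50.588367460214066
[[243.9 151.6]
 [240.1 151.2]
 [236.3 150.7]
 [240.6 152.9]
 [238.7 152.6]
 [236.7 152.4]]
```

View pics/v4.png

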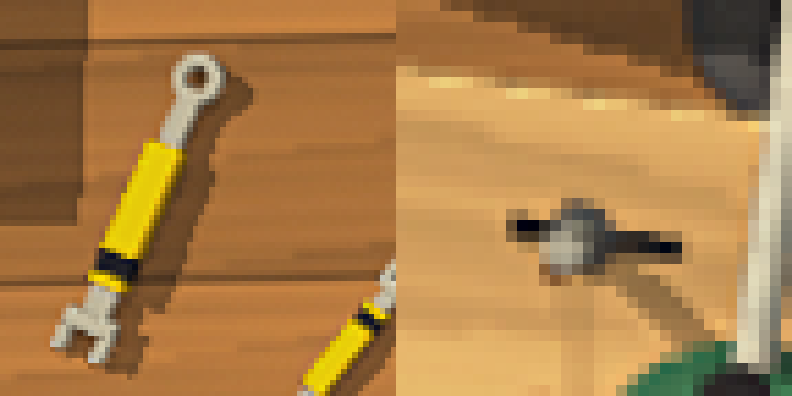

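Right panel: the peg's tip is at top px (237.1,152.2) and the slot's middle at (239.5,151), so the peg sits about 3–5 mm left of the slot point. The spanner's ring is at (165.7,213.5) and its jaw end at (144,262). Now the lamp: I'll straddle the knob and swing right.

Emit:
{"name": "play_rows", "arguments": {
  "plan": [
    [40,0,0,-45,0],
    [40,0,0,-45,0],
    [40,0,0,-45,0],
    [40,0,0,-45,0],
    [40,-45,-34.7,0,0],
    [40,-45,-34.7,0,0],
    [40,-45,-34.7,0,0],
    [40,-45,-34.7,0,0],
    [40,-45,-34.7,0,0],
    [40,-45,-34.7,0,0],
    [40,-45,-34.7,0,0],
    [40,-45,-34.7,0,0],
    [40,-45,-34.7,0,0],
    [40,-45,-34.7,0,0],
    [40,-45,-34.7,0,0],
    [40,-45,-34.7,0,0],
    [40,0,0,0,-0.108],
    [40,0,0,0,-0.108],
    [40,0,0,0,-0.108],
    [40,0,0,0,0]
  ]
}}

```text
clock: 4.15
eef_pos: [598.6, -9.2, 419.4]
orientation: [[-0.99, 0.138, 0.0], [0.138, 0.99, 0.0], [-0.0, 0.0, -1.0]]
wrist_force: [0.2, -0.6, -1.1]
width: 40.3
gripper_force: 0.0
```

```bash
python3 - <<'E'
from h import *
np.set_printoptions(precision=1,suppress=True)
r=atz("top",(165.7,213.5),9);j=atz("top",(144,262.2),9);print(r,j,np.linalg.norm(r-j),np.degrees(np.arctan2(*(r-j)[1::-1])))
im=robot.capture("scene"); print(robot.get_state()["eef_pos"],robot.get_state()["orientation"])
cv2.imwrite("pics/v5.png",cv2.resize(im[100:260,190:350,::-1],None,fx=3.5,fy=3.5))
E
```

```text
[530.6 301.8   9. ] [365.2 370.3   9. ] 179.06393409707485 -22.500149344132613
[598.6  -9.2 419.4] [[-1.   0.1  0. ]
 [ 0.1  1.   0. ]
 [-0.   0.  -1. ]]
```

View pics/v5.png

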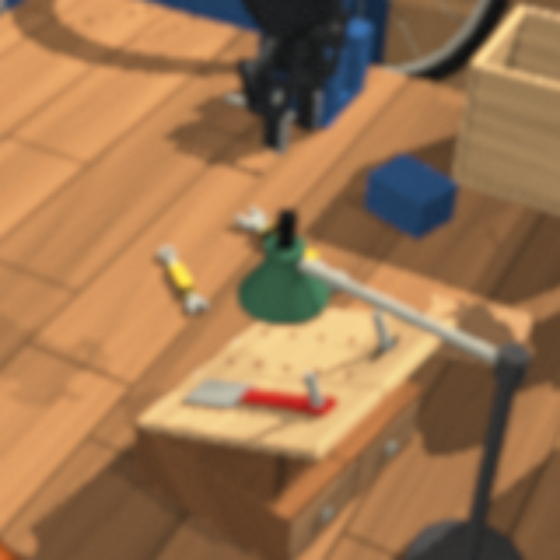

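The open gripper (crop px 295,130) hangs straight above the black knob (287,215). I'll lower it over the knob and swing.

Emit:
{"name": "play_rows", "arguments": {
  "plan": [
    [40,0,0,26,0],
    [40,0,0,26,0],
    [40,0,0,26,0],
    [40,0,0,24,0],
    [40,0,0,0,0]
  ]
}}

```text
clock: 4.82
eef_pos: [597.8, -8.9, 315.9]
orientation: [[-0.99, 0.139, -0.003], [0.139, 0.99, -0.0], [0.003, -0.001, -1.0]]
wrist_force: [-0.6, -0.7, 0.5]
width: 40.1
gripper_force: 0.0
```

Emit:
{"name": "play_rows", "arguments": {
  "plan": [
    [40,-0.4,-14.65,0,-0.061],
    [40,-0.4,-14.65,0,-0.061],
    [40,-0.4,-14.65,0,-0.061],
    [40,-0.4,-14.65,0,-0.061],
    [40,-0.4,-14.65,0,-0.061],
    [40,-0.4,-14.65,0,-0.061],
    [40,-0.4,-14.65,0,-0.061],
    [40,-0.4,-14.65,0,-0.061],
    [40,-0.4,-14.65,0,-0.061],
    [40,-0.4,-14.65,0,-0.061],
    [40,-0.4,-14.65,0,-0.061],
    [40,-0.4,-14.65,0,-0.061],
    [40,-0.4,-14.65,0,-0.061],
    [40,-0.4,-14.65,0,-0.061],
    [40,-0.4,-10,0,0],
    [40,0,0,0,0],
    [40,0,0,0,0]
  ]
}}

```text
clock: 6.95
eef_pos: [661.8, -206.8, 317.6]
orientation: [[-0.755, -0.656, 0.0], [-0.656, 0.755, 0.0], [-0.0, -0.0, -1.0]]
wrist_force: [-0.3, 0.2, -0.2]
width: 40.3
gripper_force: 0.0
```

```bash
python3 - <<'E'
from h import *
np.set_printoptions(precision=1,suppress=True)
im=robot.capture("top"); p=np.load("rack.npy")
for n in("lamp_head","lamp_knob"):
    for d in robot.place_of(n,"top"):
        w=atz("top",d["position"],285 if n=="lamp_head" else 317); print(n,d["p"],d["position"],w, "rack y",-np.sin(p[2])*(w[0]-p[0])+np.cos(p[2])*(w[1]-p[1]))
E
```

```text
lamp_head 0.86 [317.0, 149.2] [ 660.4 -193.1  285. ] rack y -178.15892032729155
lamp_knob 0.98 [322.7, 148.7] [ 650.7 -204.   317. ] rack y -190.435833602184
```

Emit:
{"name": "play_rows", "arguments": {
  "plan": [
    [40,0,0,-45,0],
    [40,0,0,-45,0],
    [60,-19.8,54.3,0,0],
    [60,-19.8,54.3,0,0],
    [60,-19.8,54.3,0,0],
    [60,-19.8,54.3,0,0],
    [60,-19.8,54.3,0,0],
    [60,-19.8,54.3,0,0],
    [60,-19.8,54.3,0,0],
    [60,-19.8,54.3,0,0],
    [60,-19.8,54.3,0,0],
    [60,-19.8,54.3,0,0],
    [60,0,0,41,0.158],
    [60,0,0,41,0.158],
    [60,0,0,41,0.158],
    [60,0,0,41,0.158],
    [60,0,0,41,0.158],
    [60,0,0,41,0.158],
    [60,0,0,41,0.158],
    [60,0,0,0,0]
  ]
}}

```text
clock: 9.6
eef_pos: [452.8, 331.4, 118.3]
orientation: [[-0.926, 0.379, -0.004], [0.379, 0.926, -0.004], [0.002, -0.005, -1.0]]
wrist_force: [-0.4, 0.3, 0.5]
width: 59.9
gripper_force: 0.0
```

```bash
python3 - <<'E'
from h import *
np.set_printoptions(precision=2,suppress=True)
s=robot.get_state();print(s["eef_pos"],s["orientation"],s["joints"])
p=np.load("rack.npy");im=robot.capture("scene")
for n in("lamp_head","lamp_knob"):
    for d in robot.place_of(n,"scene"):
        w=atz("scene",d["position"],285 if n=="lamp_head" else 317); print(n,d["p"],d["position"],w, "rack y",-np.sin(p[2])*(w[0]-p[0])+np.cos(p[2])*(w[1]-p[1]))
im2=robot.capture("top")
cv2.imwrite("pics/v6.png",np.hstack([cv2.resize(im[90:250,190:350,::-1],(400,400)),cv2.resize(im2[190:290,110:210,::-1],(400,400))]))
E
```

```text
[452.78 331.43 118.27] [[-0.93  0.38 -0.  ]
 [ 0.38  0.93 -0.  ]
 [ 0.   -0.   -1.  ]] [-43.61  31.5    3.95 108.01  -3.13  40.89  29.88]
lamp_head 0.64 [256.8, 213.3] [ 653.83 -201.91  285.  ] rack y -187.85181290459647
lamp_knob 0.94 [257.7, 205.7] [ 656.41 -202.85  317.  ] rack y -188.39744044426521
```

View pics/v6.png

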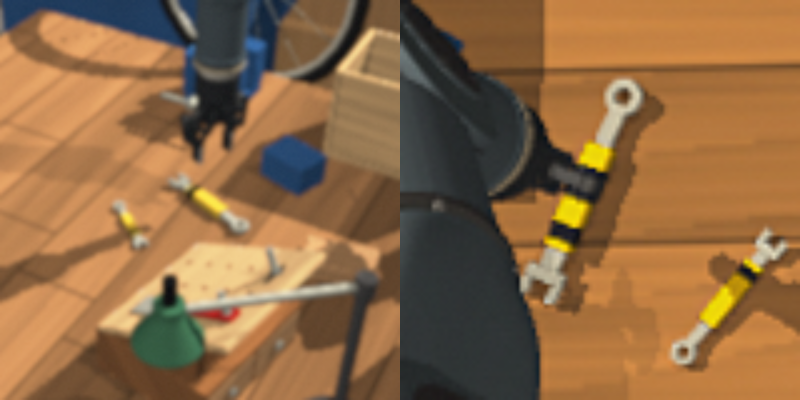

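The lamp is clear (head about 188 mm right of the rack's middle) and the jaws stand over the larger spanner's sleeve. Now I grip it.

Emit:
{"name": "play_rows", "arguments": {
  "plan": [
    [60,-1,1,25,0],
    [60,0,0,25,0],
    [60,0,0,25,0],
    [60,0,0,18,0],
    [60,0,0,9,0],
    [60,0,0,0,0]
  ]
}}

```text
clock: 10.55
eef_pos: [456.2, 333.1, 18.9]
orientation: [[-0.925, 0.379, 0.001], [0.379, 0.925, 0.001], [-0.0, 0.001, -1.0]]
wrist_force: [0.6, -0.9, -0.3]
width: 60.1
gripper_force: 0.0
```

Emit:
{"name": "play_rows", "arguments": {
  "plan": [
    [60,0,0,4,0],
    [20,0,0,0,0],
    [20,0,0,0,0],
    [20,0,0,0,0],
    [20,0,0,0,0],
    [20,0,0,0,0],
    [20,0,0,0,0]
  ]
}}

```text
clock: 11.42
eef_pos: [456.0, 332.9, 14.8]
orientation: [[-0.925, 0.38, 0.0], [0.38, 0.925, 0.0], [-0.0, 0.0, -1.0]]
wrist_force: [-0.3, -0.1, 6.2]
width: 22.3
gripper_force: 59.2
```

Emit:
{"name": "play_rows", "arguments": {
  "plan": [
    [20,0,0,-30,0],
    [20,0,0,-50,0],
    [20,0,0,-50,0],
    [20,0,0,-50,0],
    [20,0,0,-50,0],
    [20,0,0,-30,-0.119],
    [20,0,0,0,-0.119],
    [20,0,0,0,0]
  ]
}}

```text
clock: 12.42
eef_pos: [455.6, 332.6, 274.4]
orientation: [[-0.988, 0.152, -0.0], [0.152, 0.988, 0.0], [0.0, 0.0, -1.0]]
wrist_force: [-0.1, -1.4, -1.3]
width: 22.0
gripper_force: 59.5
```

```bash
cat >> h.py <<'E'
def b2w(P): return rack2w(np.load("rack.npy"),board2rack(P))
def toolshift(target):
    s=robot.get_state(); return np.round(np.array(s["orientation"]).T@(np.array(target)-s["eef_pos"]),1)
E
python3 - <<'E'
from h import *
np.set_printoptions(precision=2,suppress=True)
w=b2w([[-75,-42,0]])[0]; print(w, "shift to face+62",toolshift(w+[0,0,62]))
s=robot.get_state();print(np.degrees(np.arctan2(s["orientation"][1][0],s["orientation"][0][0])),s["wrist_force"],s["width"])
E
```

```text
[622.33   1.   144.4 ] shift to face+62 [-215.1 -302.4   68. ]
171.26127810878805 [-0.14 -1.4  -1.27] 22.016053332810696
```

Emit:
{"name": "play_rows", "arguments": {
  "plan": [
    [20,-30.7,-43.2,0,0],
    [20,-30.7,-43.2,0,0],
    [20,-30.7,-43.2,0,0],
    [20,-30.7,-43.2,0,0],
    [20,-30.7,-43.2,0,0],
    [20,-30.7,-43.2,0,0],
    [20,-30.7,-43.2,0,0],
    [20,0,0,25,0],
    [20,0,0,25,0],
    [20,0,0,14,0],
    [20,0,0,0,0]
  ]
}}

```text
clock: 13.8
eef_pos: [621.8, 1.6, 209.2]
orientation: [[-0.988, 0.152, -0.003], [0.152, 0.988, -0.0], [0.002, -0.001, -1.0]]
wrist_force: [-0.1, 0.1, -1.5]
width: 22.4
gripper_force: 59.4
```

Emit:
{"name": "play_rows", "arguments": {
  "plan": [
    [20,0,0,3,0],
    [20,0,0,3,0],
    [20,0,0,3,0],
    [20,0,0,0,0]
  ]
}}

```text
clock: 14.3
eef_pos: [622.4, 1.5, 201.2]
orientation: [[-0.989, 0.151, -0.0], [0.151, 0.989, 0.0], [0.0, -0.0, -1.0]]
wrist_force: [-0.4, 0.6, -2.3]
width: 22.3
gripper_force: 59.4
```

Emit:
{"name": "play_rows", "arguments": {
  "plan": [
    [20,0,0,2,0],
    [20,0,0,2,0],
    [20,0,0,0,0]
  ]
}}

```text
clock: 14.68
eef_pos: [622.7, 1.4, 197.6]
orientation: [[-0.988, 0.151, 0.001], [0.151, 0.988, 0.0], [-0.001, 0.0, -1.0]]
wrist_force: [-2.4, -0.2, 2.6]
width: 22.5
gripper_force: 60.1
```

Emit:
{"name": "play_rows", "arguments": {
  "plan": [
    [20,0,0,2,0],
    [20,0,0,2,0],
    [20,0,0,2,0],
    [20,0,0,0,0]
  ]
}}

```text
clock: 15.18
eef_pos: [622.4, 1.6, 191.1]
orientation: [[-0.989, 0.151, -0.0], [0.151, 0.989, 0.0], [0.0, 0.0, -1.0]]
wrist_force: [-3.7, 0.9, 3.4]
width: 22.1
gripper_force: 60.1
```

Emit:
{"name": "play_rows", "arguments": {
  "plan": [
    [20,0,0,2,0],
    [20,0,0,2,0],
    [20,0,0,2,0],
    [20,0,0,0,0]
  ]
}}

```text
clock: 15.68
eef_pos: [622.6, 1.4, 185.1]
orientation: [[-0.989, 0.151, 0.0], [0.151, 0.989, -0.0], [-0.0, -0.0, -1.0]]
wrist_force: [-1.6, 1.5, 2.9]
width: 22.2
gripper_force: 60.0
```

The spanner pivots in the grip at about 5 N. I'll continue until it lies flat.

Emit:
{"name": "play_rows", "arguments": {
  "plan": [
    [20,0,0,2,0],
    [20,0,0,2,0],
    [20,0,0,2,0],
    [20,0,0,2,0],
    [20,0,0,2,0],
    [20,0,0,0,0]
  ]
}}

```text
clock: 16.42
eef_pos: [622.6, 1.2, 175.2]
orientation: [[-0.988, 0.151, 0.0], [0.151, 0.988, -0.0], [-0.0, -0.0, -1.0]]
wrist_force: [-1.7, -0.2, 2.8]
width: 22.3
gripper_force: 59.8
```

Emit:
{"name": "play_rows", "arguments": {
  "plan": [
    [20,0,0,2,0],
    [20,0,0,2,0],
    [20,0,0,2,0],
    [20,0,0,0,0]
  ]
}}

```text
clock: 16.92
eef_pos: [622.5, 1.5, 169.1]
orientation: [[-0.989, 0.151, -0.0], [0.151, 0.989, 0.0], [0.0, 0.0, -1.0]]
wrist_force: [0.7, 0.1, 2.4]
width: 22.0
gripper_force: 59.6
```

Emit:
{"name": "play_rows", "arguments": {
  "plan": [
    [20,0,0,2,0],
    [20,0,0,2,0],
    [20,0,0,0,0]
  ]
}}

```text
clock: 17.3
eef_pos: [622.5, 1.3, 165.2]
orientation: [[-0.988, 0.151, -0.0], [0.151, 0.988, -0.0], [0.0, -0.0, -1.0]]
wrist_force: [-1.0, 0.0, 3.0]
width: 22.2
gripper_force: 59.6
```

Emit:
{"name": "play_rows", "arguments": {
  "plan": [
    [20,0,0,1,0],
    [20,0,0,1,0],
    [20,0,0,0,0]
  ]
}}

```text
clock: 17.68
eef_pos: [622.4, 1.4, 164.0]
orientation: [[-0.988, 0.151, 0.0], [0.151, 0.988, 0.0], [-0.0, 0.0, -1.0]]
wrist_force: [-4.6, -0.1, 9.8]
width: 22.2
gripper_force: 60.5
```

Emit:
{"name": "play_rows", "arguments": {
  "plan": [
    [20,0,0,1,0],
    [20,0,0,1,0],
    [20,0,0,0,0]
  ]
}}

```text
clock: 18.05
eef_pos: [622.0, 1.4, 162.0]
orientation: [[-0.988, 0.151, -0.001], [0.151, 0.988, 0.0], [0.001, 0.0, -1.0]]
wrist_force: [-4.6, -0.2, 10.8]
width: 22.1
gripper_force: 60.9
```

```bash
python3 - <<'E'
from h import *
im=robot.capture("scene")
cv2.imwrite("pics/v7.png",cv2.resize(im[140:250,220:340,::-1],None,fx=5,fy=5,interpolation=cv2.INTER_CUBIC))
E
```

```text
(no output)
```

View pics/v7.png

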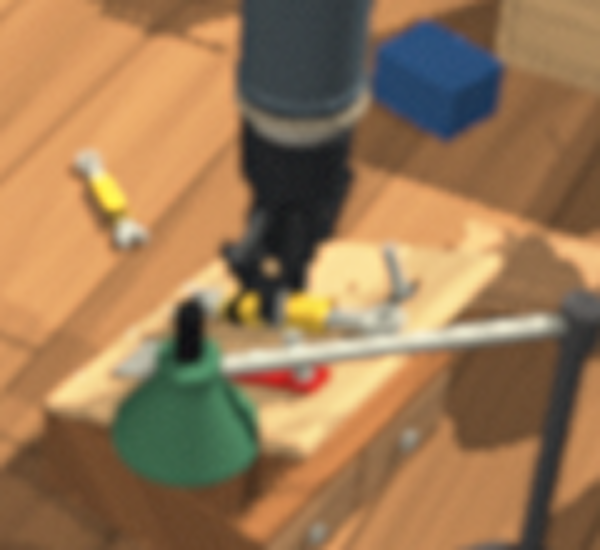

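The spanner now lies flat on the board between the peg and the knife, with its ring at scene px (298,203). I'll measure ring and peg relative to each other in both cameras.

```bash
python3 - <<'E'
from h import *
np.set_printoptions(precision=2,suppress=True)
a=robot.capture("top");b=robot.capture("scene")
A=cv2.resize(a[130:180,215:265,::-1],(400,400),interpolation=cv2.INTER_CUBIC);B=cv2.resize(b[175:225,270:320,::-1],(400,400),interpolation=cv2.INTER_CUBIC)
cv2.imwrite("pics/v8.png",np.hstack([A,B]))
for n in("ring","slot"):
    for c in("top","scene"): print(n,c,[(np.round(d["position"],1),round(d["p"],2)) for d in robot.place_of(n,c)])
p=np.load("rack.npy");s=robot.get_state();print(s["eef_pos"],s["wrist_force"])
e=np.array(s["eef_pos"]);sl=b2w([[0,0,0],[1,0,0],[0,1,0],[0,0,1]]);M=(sl[1:]-sl[0]);print("TCP board",M@(e-sl[0]))
for c in("top","scene"):
    print(c,"ring pred",proj(c,b2w([[8,-42,9]])),"peg base/tip y=3.5",proj(c,b2w([[0,3.5,0],[0,3.5,40]])))
    J=[(proj(c,b2w([[8,-42,9]]))[0]-proj(c,b2w([[8-10*(i==0),-42-10*(i==1),9]]))[0])/10 for i in(0,1)];print("px/mm x,y",J)
E
```

```text
ring top []
ring scene [(array([294.9, 204.8]), 0.72), (array([234.8, 172.4]), 0.57)]
slot top []
slot scene [(array([296.8, 200.5]), 0.74)]
[621.99   1.41 162.  ] [-5.84  0.29 11.2 ]
TCP board [-67.91 -41.65  16.12]
top ring pred [[253.41 150.59]] peg base/tip y=3.5 [[239.02 151.02]
 [237.54 152.49]]
px/mm x,y [array([ 0.04, -0.32]), array([-0.32, -0.04])]
scene ring pred [[293.62 203.71]] peg base/tip y=3.5 [[299.62 198.84]
 [296.52 188.94]]
px/mm x,y [array([0.23, 0.02]), array([ 0.16, -0.16])]
```

View pics/v8.png

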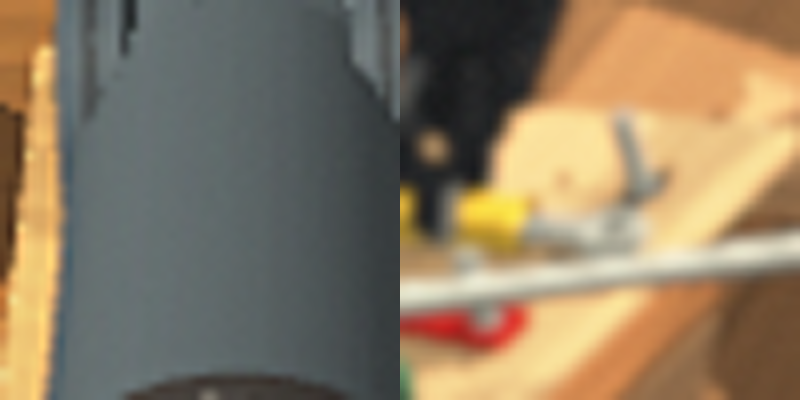

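Emit:
{"name": "play_rows", "arguments": {
  "plan": [
    [20,10.6,0,-22.7,0],
    [20,10.6,0,-22.7,0],
    [20,5.1,12,2.4,0],
    [20,5.2,12,2.4,0],
    [20,0,12,0,0],
    [20,0,10.5,0,0],
    [20,0,0,0,0],
    [20,0,0,0,0]
  ]
}}

```text
clock: 19.4
eef_pos: [598.5, 51.6, 201.8]
orientation: [[-0.988, 0.152, -0.0], [0.152, 0.988, -0.001], [0.0, -0.001, -1.0]]
wrist_force: [0.3, -0.8, -1.3]
width: 22.2
gripper_force: 59.2
```

```bash
cat >> h.py <<'E'
def tcpb():
    e=np.array(robot.get_state()["eef_pos"]);sl=b2w([[0,0,0],[1,0,0],[0,1,0],[0,0,1]]);return (sl[1:]-sl[0])@(e-sl[0])
E
python3 - <<'E'
from h import *
np.set_printoptions(precision=2,suppress=True)
print("TCP board",tcpb())
b=robot.capture("scene")
cv2.imwrite("pics/v9.png",cv2.resize(b[165:215,260:320,::-1],None,fx=10,fy=10,interpolation=cv2.INTER_CUBIC))
for y in(4.7,): print("peg",proj("scene",b2w([[.7,y,0],[.7,y,40]])),"ring",proj("scene",b2w([[.7,y,59]])))
E
```

```text
TCP board [-78.99   4.48  65.15]
peg [[299.96 198.67]
 [296.87 188.78]] ring [[295.37 183.99]]
```

View pics/v9.png

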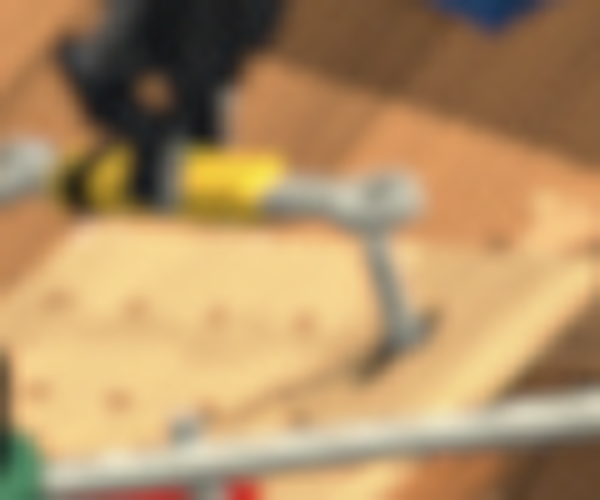

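```bash
python3 - <<'E'
from h import *
from scipy.optimize import least_squares
np.set_printoptions(precision=2,suppress=True)
ims=np.mean([robot.capture("scene").astype(float) for _ in range(3)],0)
hsv=cv2.cvtColor(ims.astype(np.uint8),cv2.COLOR_RGB2HSV)
print("sat\n",hsv[178:203,288:306,1])
th=np.linspace(0,2*np.pi,60)
def ext(x,y,z):
    P=np.vstack([np.c_[x+16*np.cos(th),y+16*np.sin(th),np.full(60,z+h)] for h in(-5,5)]); q=proj("scene",b2w(P)); return q[:,0].max(),q[:,1].min(),q[:,1].max()
for d in [(.7,4.7,59),(3.7,4.7,59),(6.7,4.7,59),(.7,7.7,59),(.7,1.7,59),(.7,4.7,61)]: print(d,np.array(ext(*d)))
q=lambda y:proj("scene",b2w([[.7,y,z] for z in (10,20,30)])); print(q(4.7))
E
```

```text
sat
 [[141 143 141 140 142 142 141 143 144 143 143 142 142 142 142 142 144 143]
 [145 142 142 143 143 144 144 143 142 144 144 142 144 142 142 143 144 143]
 [152 145 143 144 145 145 144 144 144 142 140 138 140 142 143 143 144 143]
 [148 131 128 131 133 137 136 133 128 121 117 113 119 132 142 144 143 142]
 [115  90  88  92  96 103 104 101  92  83  75  74  82 104 132 142 143 141]
 [ 69  52  52  52  56  60  59  59  54  46  39  39  50  78 113 136 144 142]
 [ 36  31  32  32  34  36  36  34  32  27  26  28  35  62 102 133 143 142]
 [ 32  32  34  32  30  31  30  30  29  26  28  27  36  64 101 133 142 144]
 [ 78  78  79  75  67  47  32  27  29  28  29  36  55  84 115 138 144 144]
 [123 123 124 122 116  96  68  47  34  31  43  66  95 118 134 142 144 144]
 [126 126 126 127 127 123 108  90  60  40  57  92 117 131 137 141 140 141]
 [113 112 112 114 116 115 114 108  78  44  55  90 108 116 125 129 129 130]
 [105 106 106 106 106 107 108 108  87  47  49  83  96 107 115 117 118 119]
 [105 105 105 105 104 105 106 108  99  56  44  74  94 107 112 113 113 116]
 [106 105 106 105 103 104 106 107 105  70  40
[... 360 characters left out ...]
112 116 109  81  37  29  42  70 105 116 117]
 [110 115 115 114 112 113 113 117 117 110  81  35  25  37  70 106 115 115]
 [110 110 113 112 112 114 117 118 117 109  74  42  52  72  96 111 115 114]
 [108 109 110 111 114 117 117 116 115 109  90  88  97 105 111 117 115 113]
 [106 109 111 115 116 117 116 115 113 111 111 113 114 117 117 114 114 110]
 [110 112 115 118 116 116 115 114 113 112 116 116 117 114 113 113 111 108]]
(0.7, 4.7, 59) [300.3  180.43 187.6 ]
(3.7, 4.7, 59) [301.01 180.46 187.64]
(6.7, 4.7, 59) [301.73 180.49 187.68]
(0.7, 7.7, 59) [300.77 180.01 187.16]
(0.7, 1.7, 59) [299.83 180.86 188.04]
(0.7, 4.7, 61) [300.14 179.93 187.09]
[[299.2  196.22]
 [298.43 193.76]
 [297.65 191.28]]
```

Kinematics and the scene camera disagree by a few mm along x, so I'll feel for the peg tip along the normal.

Emit:
{"name": "play_rows", "arguments": {
  "plan": [
    [20,-2.1,0,4.5,0],
    [20,-2.1,0,4.5,0],
    [20,-0.4,0,0.9,0],
    [20,0,0,0,0]
  ]
}}

```text
clock: 20.1
eef_pos: [602.9, 51.4, 191.8]
orientation: [[-0.988, 0.151, -0.0], [0.151, 0.988, -0.0], [0.0, -0.0, -1.0]]
wrist_force: [-0.3, 0.4, -1.1]
width: 21.9
gripper_force: 59.2
```

Emit:
{"name": "play_rows", "arguments": {
  "plan": [
    [20,-0.4,0,0.9,0],
    [20,-0.4,0,0.9,0],
    [20,0,0,0,0]
  ]
}}

```text
clock: 20.48
eef_pos: [603.7, 51.4, 190.4]
orientation: [[-0.989, 0.151, -0.0], [0.151, 0.989, 0.0], [0.0, 0.0, -1.0]]
wrist_force: [-2.1, -0.2, 1.1]
width: 22.1
gripper_force: 59.7
```

Emit:
{"name": "play_rows", "arguments": {
  "plan": [
    [20,-0.4,0,0.9,0],
    [20,-0.4,0,0.9,0],
    [20,0,0,0,0]
  ]
}}

```text
clock: 20.85
eef_pos: [604.3, 51.3, 188.4]
orientation: [[-0.989, 0.151, -0.0], [0.151, 0.989, 0.0], [0.0, 0.0, -1.0]]
wrist_force: [-5.1, 0.8, 4.3]
width: 22.2
gripper_force: 60.0
```

Emit:
{"name": "play_rows", "arguments": {
  "plan": [
    [20,1.3,0,-2.7,0],
    [20,2.7,0,1.3,0],
    [20,0,0,0,0]
  ]
}}

```text
clock: 21.22
eef_pos: [600.5, 51.7, 189.5]
orientation: [[-0.989, 0.151, -0.0], [0.151, 0.989, -0.0], [0.0, -0.0, -1.0]]
wrist_force: [1.1, 0.1, -2.4]
width: 22.3
gripper_force: 59.2
```

Emit:
{"name": "play_rows", "arguments": {
  "plan": [
    [20,-0.4,0,0.9,0],
    [20,-0.4,0,0.9,0],
    [20,-0.4,0,0.9,0],
    [20,0,0,0,0]
  ]
}}

```text
clock: 21.72
eef_pos: [601.7, 51.6, 187.2]
orientation: [[-0.989, 0.151, -0.0], [0.151, 0.989, 0.0], [0.0, 0.0, -1.0]]
wrist_force: [-3.4, 0.4, 2.7]
width: 22.1
gripper_force: 59.8
```

Emit:
{"name": "play_rows", "arguments": {
  "plan": [
    [20,-0.4,0,0.9,0],
    [20,0,0,0,0]
  ]
}}

```text
clock: 21.98
eef_pos: [601.8, 51.5, 185.6]
orientation: [[-0.989, 0.151, -0.001], [0.151, 0.989, -0.0], [0.001, -0.0, -1.0]]
wrist_force: [-1.8, 0.6, -2.9]
width: 22.5
gripper_force: 59.2
```

Emit:
{"name": "play_rows", "arguments": {
  "plan": [
    [20,-0.4,0,0.9,0],
    [20,-0.4,0,0.9,0],
    [20,0,0,0,0]
  ]
}}

```text
clock: 22.35
eef_pos: [602.6, 51.5, 184.1]
orientation: [[-0.989, 0.151, -0.001], [0.151, 0.989, -0.0], [0.001, -0.0, -1.0]]
wrist_force: [-3.8, 0.3, -2.8]
width: 22.1
gripper_force: 59.2
```

Emit:
{"name": "play_rows", "arguments": {
  "plan": [
    [20,-0.4,0,0.9,0],
    [20,-0.4,0,0.9,0],
    [20,0,0,0,0]
  ]
}}

```text
clock: 22.72
eef_pos: [603.4, 51.4, 182.4]
orientation: [[-0.989, 0.151, -0.001], [0.151, 0.989, 0.0], [0.001, -0.0, -1.0]]
wrist_force: [-4.6, 0.6, -2.4]
width: 22.1
gripper_force: 59.3
```

```bash
python3 - <<'E'
from h import *
np.set_printoptions(precision=2,suppress=True)
print("TCP board",tcpb())
b=robot.capture("scene")
cv2.imwrite("pics/v10.png",cv2.resize(b[165:215,260:320,::-1],None,fx=10,fy=10,interpolation=cv2.INTER_CUBIC))
E
```

```text
TCP board [-82.81   4.97  45.55]
```

View pics/v10.png

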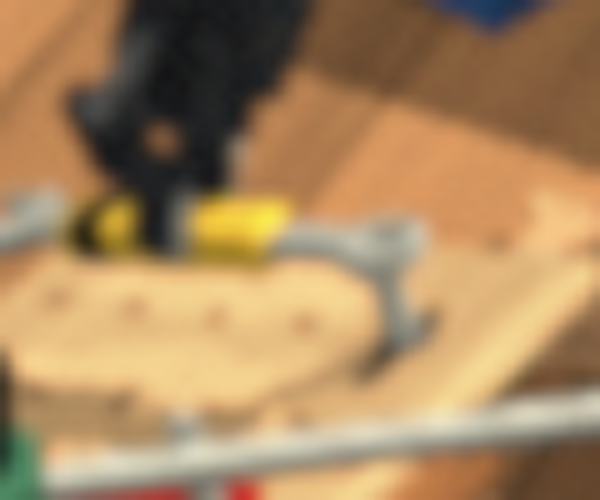

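The ring (crop px 390,240) now has the peg through it. There is no axial force and only a slight sideways push, so I'll relieve that and slide on down.

Emit:
{"name": "play_rows", "arguments": {
  "plan": [
    [20,1,0,0.4,0],
    [20,-0.8,0,1.8,0],
    [20,-0.8,0,1.8,0],
    [20,0,0,0,0]
  ]
}}

```text
clock: 23.28
eef_pos: [604.8, 51.1, 178.5]
orientation: [[-0.988, 0.151, 0.001], [0.151, 0.988, -0.0], [-0.001, -0.0, -1.0]]
wrist_force: [-1.0, 0.1, -1.8]
width: 22.2
gripper_force: 59.2
```

Emit:
{"name": "play_rows", "arguments": {
  "plan": [
    [20,-0.8,0,1.8,0],
    [20,-0.8,0,1.8,0],
    [20,0,0,0,0]
  ]
}}

```text
clock: 23.65
eef_pos: [606.1, 50.9, 174.9]
orientation: [[-0.988, 0.151, 0.0], [0.151, 0.988, -0.0], [-0.0, -0.0, -1.0]]
wrist_force: [-0.9, -0.2, -1.6]
width: 22.4
gripper_force: 59.2
```

Emit:
{"name": "play_rows", "arguments": {
  "plan": [
    [20,-0.8,0,1.8,0],
    [20,-0.8,0,1.8,0],
    [20,-0.8,0,1.8,0],
    [20,-0.8,0,1.8,0],
    [20,0,0,0,0]
  ]
}}

```text
clock: 24.28
eef_pos: [609.1, 50.5, 167.6]
orientation: [[-0.988, 0.151, -0.0], [0.151, 0.988, -0.0], [0.0, -0.0, -1.0]]
wrist_force: [0.3, -0.8, -1.7]
width: 22.2
gripper_force: 59.2
```

Emit:
{"name": "play_rows", "arguments": {
  "plan": [
    [20,-0.8,0,1.8,0],
    [20,-0.8,0,1.8,0],
    [20,-0.8,0,1.8,0],
    [20,0,0,0,0]
  ]
}}

```text
clock: 24.78
eef_pos: [611.4, 50.1, 162.2]
orientation: [[-0.988, 0.151, -0.0], [0.151, 0.988, -0.0], [0.0, -0.0, -1.0]]
wrist_force: [0.5, 0.2, -0.7]
width: 22.0
gripper_force: 59.2
```

Emit:
{"name": "play_rows", "arguments": {
  "plan": [
    [20,-0.4,0,0.9,0],
    [20,-0.4,0,0.9,0],
    [20,-0.4,0,0.9,0],
    [20,0,0,0,0]
  ]
}}

```text
clock: 25.28
eef_pos: [612.6, 50.0, 159.6]
orientation: [[-0.989, 0.151, -0.0], [0.151, 0.989, -0.0], [0.0, -0.0, -1.0]]
wrist_force: [0.7, 0.4, -2.1]
width: 22.5
gripper_force: 59.2
```

```bash
python3 -c "
from h import *
print(tcpb())"
```

```text
[-83.93284167   4.93190586  20.94835672]
```

Emit:
{"name": "play_rows", "arguments": {
  "plan": [
    [20,-0.4,0,0.9,0],
    [20,-0.4,0,0.9,0],
    [20,0,0,0,0]
  ]
}}

```text
clock: 25.65
eef_pos: [613.4, 49.8, 157.8]
orientation: [[-0.988, 0.151, -0.0], [0.151, 0.988, -0.0], [0.0, -0.0, -1.0]]
wrist_force: [-0.1, 0.3, -1.7]
width: 22.5
gripper_force: 59.2
```

Emit:
{"name": "play_rows", "arguments": {
  "plan": [
    [20,-0.4,0,0.9,0],
    [20,-0.4,0,0.9,0],
    [20,0,0,0,0]
  ]
}}

```text
clock: 26.02
eef_pos: [614.2, 49.7, 156.0]
orientation: [[-0.988, 0.151, -0.0], [0.151, 0.988, -0.0], [0.0, -0.0, -1.0]]
wrist_force: [0.2, 0.5, -2.5]
width: 22.0
gripper_force: 59.2
```

Emit:
{"name": "play_rows", "arguments": {
  "plan": [
    [20,-0.4,0,0.9,0],
    [20,0,0,0,0]
  ]
}}

```text
clock: 26.28
eef_pos: [614.6, 49.7, 155.3]
orientation: [[-0.989, 0.151, -0.0], [0.151, 0.989, 0.0], [0.0, 0.0, -1.0]]
wrist_force: [-0.2, -0.1, -0.1]
width: 22.2
gripper_force: 59.5
```

Emit:
{"name": "play_rows", "arguments": {
  "plan": [
    [20,-0.4,0,0.9,0],
    [20,0,0,0,0]
  ]
}}

```text
clock: 26.52
eef_pos: [614.6, 49.7, 154.9]
orientation: [[-0.989, 0.151, -0.0], [0.151, 0.989, 0.0], [0.0, 0.0, -1.0]]
wrist_force: [-5.3, 0.5, 7.1]
width: 22.3
gripper_force: 60.3
```

Emit:
{"name": "play_rows", "arguments": {
  "plan": [
    [20,-0.4,0,0.9,0],
    [20,0,0,0,0]
  ]
}}

```text
clock: 26.78
eef_pos: [614.7, 49.6, 154.8]
orientation: [[-0.988, 0.151, -0.001], [0.151, 0.988, 0.0], [0.001, 0.0, -1.0]]
wrist_force: [-9.6, 0.2, 16.1]
width: 22.3
gripper_force: 61.4
```

Firm, stiff contact shows the ring is home. I'll relax, open and back off straight up.

Emit:
{"name": "play_rows", "arguments": {
  "plan": [
    [20,0.4,0,-1,0],
    [20,0,0,0,0],
    [34,0,0,0,0],
    [44,0,0,0,0],
    [44,0,0,0,0],
    [44,0,0,0,0],
    [44,1,0,-4,0],
    [44,2,0,-10,0],
    [44,5,0,-25,0],
    [44,5,0,-40,0],
    [44,0,0,-50,0],
    [44,0,0,0,0]
  ]
}}

```text
clock: 28.28
eef_pos: [604.0, 51.6, 288.4]
orientation: [[-0.988, 0.151, 0.008], [0.151, 0.988, 0.001], [-0.008, 0.002, -1.0]]
wrist_force: [-0.0, 0.3, -0.0]
width: 44.2
gripper_force: 0.0
```

```bash
python3 - <<'E'
from h import *
np.set_printoptions(precision=2,suppress=True)
p=np.load("rack.npy");b=robot.capture("scene")
for n in("ring","spanner","lamp_head","lamp_knob"): print(n,[(np.round(d["position"],1),round(d["p"],2)) for d in robot.place_of(n,"scene")])
print("pred ring home",proj("scene",b2w([[.7,4.7,9]])),"origin",proj("scene",b2w([[-79,4.7,0]])))
hsv=cv2.cvtColor(b,cv2.COLOR_RGB2HSV); m=(hsv[:,:,0]>22)&(hsv[:,:,0]<34)&(hsv[:,:,1]>170)&(hsv[:,:,2]>90)
m[:185]=0;m[215:]=0;m[:,:255]=0;m[:,300:]=0; v,u=np.nonzero(m); print(len(u),u.mean(),v.mean(),"pred sleeve",proj("scene",b2w([[-91,4.7,14]])))
V=np.linalg.svd(np.c_[u-u.mean(),v-v.mean()])[2][0];a,c=proj("scene",b2w([[-140,4.7,14],[-45,4.7,14]]));print("dir",V,(c-a)/np.linalg.norm(c-a))
cv2.imwrite("pics/end.png",b[:,:,::-1])
E
```

```text
ring [(array([296.5, 197.4]), 0.64), (array([232.2, 171.3]), 0.4)]
spanner [(array([282.7, 196. ]), 0.6), (array([299.3, 195.4]), 0.55), (array([240.8, 178.4]), 0.39)]
lamp_head [(array([255., 215.]), 0.56)]
lamp_knob [(array([257.3, 205.1]), 0.64), (array([304.6, 163.1]), 0.45)]
pred ring home [[299.27 196.47]] origin [[282.21 197.2 ]]
26 281.88461538461536 193.6153846153846 pred sleeve [[278.56 193.72]]
dir [1.   0.07] [1.   0.07]
```

Emit:
{"name": "play_rows", "arguments": {
  "plan": [
    [44,0,10,-40,0],
    [44,10,50,0,0],
    [44,10,50,0,0],
    [44,10,50,0,0],
    [44,10,50,0,0],
    [44,10,50,0,0],
    [44,0,0,0,0]
  ]
}}

```text
clock: 29.4
eef_pos: [589.8, 321.7, 321.1]
orientation: [[-0.99, 0.144, -0.004], [0.144, 0.99, 0.001], [0.004, 0.001, -1.0]]
wrist_force: [0.6, -0.2, 0.1]
width: 43.8
gripper_force: 0.0
```

```bash
python3 - <<'E'
from h import *
np.set_printoptions(precision=2,suppress=True)
p=np.load("rack.npy")
for c in("top","scene"):
    b=robot.capture(c); hsv=cv2.cvtColor(b,cv2.COLOR_RGB2HSV); L=proj(c,b2w([[-140,4.7,14],[-45,4.7,14],[.7,4.7,9],[-184,4.7,9]])); print(c,"pred",L)
    for n in("ring","spanner","lamp_head"): print(n,[(np.round(d["position"],1),round(d["p"],2)) for d in robot.place_of(n,c)])
    m=(hsv[:,:,0]>22)&(hsv[:,:,0]<34)&(hsv[:,:,1]>170)&(hsv[:,:,2]>90)
    k=np.zeros(m.shape,np.uint8); cv2.line(k,tuple(int(x) for x in L[0]),tuple(int(x) for x in L[1]),1,13); v,u=np.nonzero(m&(k>0))
    V=np.linalg.svd(np.c_[u-u.mean(),v-v.mean()])[2][0]; print("sleeve",len(u),u.mean(),v.mean(),V,(L[1]-L[0])/np.linalg.norm(L[1]-L[0]),"pred mid",L[:2].mean(0),u.min(),u.max(),v.min(),v.max())
    for d in robot.place_of("lamp_head",c)[:1]:
        w=atz(c,d["position"],285); print("lamp rack y",-np.sin(p[2])*(w[0]-p[0])+np.cos(p[2])*(w[1]-p[1]))
E
```

```text
top pred [[233.62 194.98]
 [236.65 165.7 ]
 [238.34 151.08]
 [232.44 207.81]]
ring [(array([239.5, 151. ]), 0.59), (array([182.5, 275.5]), 0.43)]
spanner [(array([236.5, 177.4]), 0.93), (array([190.9, 263.1]), 0.73)]
lamp_head [(array([314.7, 150.4]), 0.86)]
sleeve 181 234.83977900552486 178.07734806629836 [-0.08  1.  ] [ 0.1  -0.99] pred mid [235.14 180.34] 231 239 166 195
lamp rack y -172.0074602887897
scene pred [[268.49 192.97]
 [288.51 194.46]
 [299.27 196.47]
 [260.27 193.44]]
ring [(array([236.5, 174.6]), 0.63), (array([299.7, 192.4]), 0.6)]
spanner [(array([283.8, 193.7]), 0.57), (array([242.1, 180.3]), 0.53)]
lamp_head [(array([257.7, 213.1]), 0.6)]
sleeve 25 282.08 193.6 [1.   0.09] [1.   0.07] pred mid [278.5  193.71] 275 288 193 195
lamp rack y -185.5605594215376
```

```bash
python3 -c "
from bench import robot
print(robot.close_job())"
```

```text
the job is handed in; nothing more can be done
None
```

The lamp was swung clear to the right, the large spanner was hung home and released on the free peg, and the job was handed in at about 30 s; the hand-in returned no verdict.

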